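# Close off the tins, unbolt the gate and hold it ajar

## Task

Take the orange panel out of its parking rack and slide it fully home down the slot in the tin bay, so that the stock of tins is closed off, and let go of it. Then take the red ball knob of the gate's sagging barrel bolt, lift the bolt so that its nose clears the bent lip of the keeper while you draw it back, and swing the gate open towards the robot. Finish holding the knob, with the self-closing gate held still, ajar by about 25 degrees, and leave the tins standing.

Things in the scene. Friction and masses are not known exactly. Their poses are not given: they have to be found in the camera images.
- bay: Fixed open-topped plywood tin bay, 206 x 280 mm, walls 100 mm high, floor 8 mm. Origin: centre of its underside. x points from the gate (front, at x = -0.106) to the back wall (x = 0.105), y along the gate towards the latch post, z up. A cross wall with the panel slot lies at x = -0.025. The grey latch post (118 mm high, y = 0.09 to 0.134) carries the keeper.
- slot (a point): Centre of the slot's floor, 8 mm above the table; axes as the bay's. Two aluminium channels, open at the top, take the panel's side edges: gap 13 mm along x for the 10 mm panel, 156 mm along y for its 150 mm; mouth 96 mm above the slot floor, flared to about 21 mm. Fully home, the panel's foot rests on the slot floor and its top is 140 mm above the table, 40 mm above the walls.
- panel: Loose orange plastic panel, 10 mm thick (own x) x 150 mm wide (y) x 132 mm high (z), about 0.22 kg. Origin: centre of its lower edge. It starts upright in the parking rack, its foot 8 mm above the table, and is pinched across its thickness near the top edge. Either face may look to the gate.
- keeper: Steel staple on the latch post, fixed to the bay, with the bay's own origin and axes: 28 mm deep, spans y = 0.088 to 0.110 and z = 0.035 to 0.108 in front of the post. Its floor is bent up into a lip 51 mm above the table; its front strap keeps the bolt nose from coming forward.
- rack: Fixed dark steel parking rack, 90 x 190 mm, 42 mm high; origin: centre of its underside; the panel stands in its 34 mm deep, 14 mm wide slot along y and is lifted straight up out of it.
- knob: Red ball knob, 24 mm diameter, on an upright 10 mm stem of the bolt, in front of the gate; origin: ball centre, about 147 mm above the table, with nothing beside or above it (gate top 100 mm). It moves with the bolt. Bolted, it is at (-0.126, 0.030) in the bay's x, y.
- bolt_lift (a joint): Tilt of the bolt, rad: 0 sagged (its nose's downward lug caught behind the keeper's lip), at most 0.16. It pivots about its tail, 0.105 m from the knob on the hinge side: 0.01 rad raises the knob about 1 mm. The lug clears the lip from about 0.09 (knob 9 mm up); 0.12 is a good lift. Falls back by its weight (2 to 3 N at the knob).
- bolt_draw (a joint): How far the bolt is drawn along the gate towards its hinge (bay's -y), m: 0 bolted, stop at 0.05. The lip blocks it at about 2 mm unless lifted; lug and nose leave lip and keeper, and the gate is free, at about 0.032; 0.04 or more is safe (a grip on the ball may slip some mm). Stays where left; friction about 1 N.
- gate (a joint): Opening angle of the gate, rad: 0 shut, up to 1.2; it opens to the bay's -x about the upright hinge (anticlockwise from above). A spring shuts it (about 2 to 3 N at the knob). The bolted keeper leaves about 0.05 play. Gate 215 mm wide, 12 mm thick, 100 mm high.
- gate_hinge (a point): Point on the gate's upright hinge line, 100 mm above the table, at (-0.106, -0.130) in the bay's x, y. With the bolt drawn back 0.048 the knob is about 0.11 m from this line.
- tin_left: White tea tin, 69 mm diameter, 138 mm high, standing loose in the bay behind the slot (centre about 87 mm behind it). Origin: centre of its foot.
- tin_right: A second such tea tin, beside the first.
There are look-alikes about, which are no part of the job. What is shaped like the tin_right but brown or pink is not meant.

How it is judged (in metres and radians):
On the way, in this order (a step that is already met when the one before it is completed fails the run):
1. the panel stands fully home in the slot and is let go, the gate still shut (z of panel in the frame of slot below 0.004 m and horizontal distance between panel and slot below 0.008 m and angle between panel's own z axis and vertical below 0.06 rad and angle between the x axis of panel and the x axis of bay, either way round below 0.08 rad and contact force between the fingers and panel below 0.3 N and value of joint gate below 0.1 rad), for 0.2 s.
2. the bolt is lifted so that its nose clears the keeper's lip (value of joint bolt_lift above 0.07 rad and value of joint bolt_draw below 0.02 m).
3. the bolt is drawn back clear of the keeper, held by the fingers (value of joint bolt_draw above 0.024 m and contact force between the fingers and knob above 0.5 N), for 0.1 s.
At the end, for the whole second after the job is handed in: The fingers still hold the red knob (more than 1 N) and keep the gate still (under 0.1 rad/s) between 15 and 35 degrees (0.26 to 0.62 rad) open; the panel stands fully home in the slot (foot within 4 mm of the slot floor, within 8 mm of its centre, upright and in line); both tins in the bay stand (z of panel in the frame of slot below 0.004 m and horizontal distance between panel and slot below 0.008 m and angle between panel's own z axis and vertical below 0.06 rad and angle between the x axis of panel and the x axis of bay, either way round below 0.08 rad and angle between each of tin_left, tin_right's own z axis and vertical below 0.3 rad and value of joint gate between 0.26 and 0.62 rad and velocity of joint gate between -0.1 and 0.1 rad/s and contact force between the fingers and knob above 1 N); the arm keeps its last pose, push and grip.
It fails at once if a tin in the bay is knocked over (angle between any of tin_left, tin_right's own z axis and vertical above 0.6 rad).
It also fails if it takes over 51 s, if anything falls off the work surface, if the arm or the gripper's body presses on something with over 40 N, if the wrist force passes 120 N, or if a joint passes its speed limit or range.

## Robot

A 6-joint arm with a two-finger parallel gripper is mounted at the origin on a cart in front of the work surface, level with it; the furniture and walls round the work are solid. World frame = base frame: x ahead of the robot, y to its left, z up, the work surface at z = 0. Lengths are in mm, angles in rad, forces in N, time in s.
With the tool pointing down it reaches from about 375 to 750 mm from the base axis. Payload 9 kg.
Tool frame: the origin (TCP) lies midway between the tips of the shut fingers; the grasp point (between the pads) lies 19 mm behind it; z points along the fingers, y is the line along which they close (so a half turn about z gives the same grasp; the last joint's range is limited). The gripper opens to 85 mm and grips with 20 to 120 N. Pads are 22 mm wide; open, the fingers measure 114 mm over their backs; the gripper's body (76 mm by 85 mm) begins 54 mm behind the grasp point. The pads swing forward as they close: fully open they stand 13 mm farther back than shut.
Start: joints at [-1.524, 0.104, 0.097, 1.564, 0, 1.353], TCP at [157.038, -579.116, 231.331] pointing down, gripper open.
Joint ranges: [-2.99, 2.99], [-0.84, 1.86], [-1.1, 1.16], [-1.84, 2.11], [-1.51, 1.56], [-3.14, 3.14]. Speed limits (rad/s): [2.22, 2.22, 2.57, 3.14, 3.14, 3.14].

## Interface

Orientations are given as a unit quaternion [x, y, z, w].
In Python, from rig import robot gives the robot as it stands.
- The arm moves only by the tool servo_tool, never from a script. Its argument "deltas" is a list of rows, each a list of 3 entries, a list of its own where there are three numbers: the shift along the world's x, y, z each as a share of 0.3 m, from -1 to 1, then the turn about the world's z as a share of pi/4 rad, from -1 to 1, then the closure, from 0 (fully open) to 1 (shut). A call has 1 to 20 rows; each row is the pose to reach, as a shift and turn from the pose commanded when the call began; what a row does not reach only later rows make up. A row lasts 1/8 s, in which the tool goes at most 62.5 mm and 10.7 degrees, less where a joint would pass 70% of its speed; a pose out of reach is approached as far as the arm can. A call with a number of a shift or a turn outside -1 to 1 is refused whole. A call with a gripper value outside its range is refused whole. The fingers move at their own pace and stop on an object; "newtons" is the grip in N (left out, the last holds). Time passes only in rows, so rows that repeat a pose let the fingers close. It gives the time, the measured TCP pose, the force, the opening and the grip force at its end, in the units of the state.
- robot.sense(): the state, without advancing time (a new reading comes with each control period).
- robot.get_image(name): name is "scene" or "top" or "wrist"; returns (picture, depth): 384x512x3 uint8, red, green, blue; 384x512 float32, mm along the optical axis (not along the pixel's ray), 0 where there is no reading.
- robot.camera_model(name): a dict with "mtx" (3x3 intrinsics, pixels), "extrinsics" (4x4, takes a point from world to camera coordinates). Camera axes: x right, y down, z forward; pixel columns grow to the right and rows downward; lengths in mm; the calibration is good to about 2 mm. A picture is of the moment at which its call begins: read the wrist's pose just before it. camera_model takes no time and is no camera call; for the wrist camera it gives the pose at the moment of the call.
- robot.close_job(): hands the job in; it is judged then, once.
The state is a dict: "t": time; "joint_pos": joint angles; "qvel": joint speeds; "joint_efforts": joint torques, N m; "tool_pos": TCP position; "ee_rot": TCP orientation; "ft_force": force on the tool from outside, world axes, zero at the start; "ft_torque": the same for the moment, N m; "finger_gap": opening from 0.0 (shut) to 1.0 (fully open); "finger_force": force on a finger pad.
Only numpy, scipy, OpenCV 4.12 (cv2) and the standard library are available. Lean on these libraries where they do the work, as an engineer would, in place of code of your own. Each camera call takes 0.05 s, during which the arm holds its last target. There are 200 camera calls.

## Working session

There is one attempt and no reset: what is moved stays moved. The work goes in short steps, Python scripts to look and compute and a tool call to move; the robot and the scene stay as the last step left them, time stands still between calls to the robot, and variables do not carry over. Pictures are saved under pics/ and viewed, at most 11 in all, crops included, and the job is handed in when it is done.

Besides the shell and the picture viewer there is one more tool, called after "Request:" as name([rows], argument=value, ...), one row to a line, values as JSON. servo_tool: Moves the arm, as the interface text tells. Its arguments: {"type":"object","properties":{"deltas":{"type":"array"},"newtons":{"type":"number"}},"required":["deltas"]}

```bash
ls; mkdir -p pics; python3 - <<'E'
from rig import robot
import cv2,numpy as np
s=robot.sense();print(s)
for n in("scene","top"):
    p,d=robot.get_image(n);m=robot.camera_model(n)
    np.savez(f"{n}0.npz",p=p,d=d,K=m["mtx"],E=m["extrinsics"])
    cv2.imwrite(f"pics/{n}0.png",cv2.cvtColor(p,cv2.COLOR_RGB2BGR))
    print(n,np.array(m["mtx"]).round(1).tolist(),np.array(m["extrinsics"]).round(3).tolist())
E
```

```text
pics
{'t': 0.0, 'joint_pos': array([-1.52369472e+00,  1.04717728e-01,  9.64547918e-02,  1.56388471e+00,
       -9.96252227e-06,  1.35311494e+00]), 'qvel': array([-0.00042574,  0.00069157,  0.00113272, -0.00163413,  0.0004127 ,
       -0.00065205]), 'joint_efforts': array([-6.13976426e-04, -5.56934881e+01,  5.03647757e+01,  1.72733876e-02,
       -2.66448833e-04,  2.52357943e-06]), 'tool_pos': array([ 157.02080528, -578.7437325 ,  230.50356159]), 'ee_rot': array([ 9.91248813e-01,  1.32005057e-01,  5.25937753e-05, -6.73626014e-04]), 'ft_force': array([ 0.1903432 ,  0.7237299 , -0.10368353]), 'ft_torque': array([ 0.02668759, -0.07416966, -0.02794663]), 'finger_force': 0.0, 'finger_gap': 0.9981061146447655}
scene [[488.4, 0.0, 259.5], [0.0, 488.4, 194.7], [0.0, 0.0, 1.0]] [[-0.873, -0.487, 0.011, 551.898], [-0.311, 0.541, -0.781, 259.957], [0.375, -0.686, -0.624, 944.204], [0.0, 0.0, 0.0, 1.0]]
top [[355.4, 0.0, 255.3], [0.0, 355.4, 187.2], [0.0, 0.0, 1.0]] [[0.012, -1.0, -0.007, 35.613], [-0.999, -0.012, -0.04, 615.133], [0.04, 0.008, -0.999, 1027.329], [0.0, 0.0, 0.0, 1.0]]
```

View pics/scene0.png

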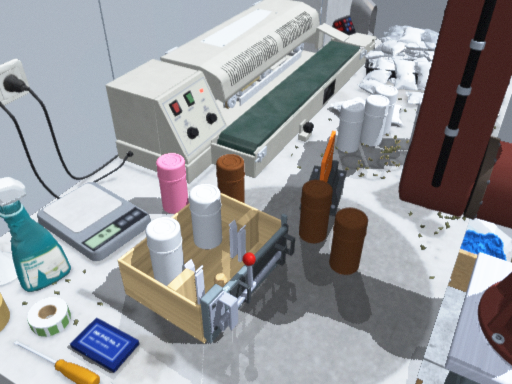

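View pics/top0.png

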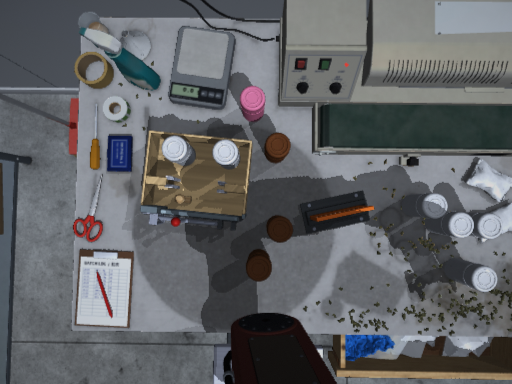

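The scene view shows the knob at (249,259), the panel at (328,160) in its rack and the bay with two white tins. In the top view the knob is at (176,222), the panel edge runs (308,217)-(373,209), and the bay spans roughly (145,132)-(250,215), with brown decoys at (280,228) and (258,265).

```bash
cat > h.py <<'E'
import numpy as np,cv2
def load(n):
    f=np.load(n);return f["p"],f["d"],f["K"],f["E"]
def cloud(d,K,E):
    v,u=np.mgrid[:d.shape[0],:d.shape[1]]
    c=np.stack([(u-K[0,2])/K[0,0]*d,(v-K[1,2])/K[1,1]*d,d],-1)
    return (c-E[:3,3])@E[:3,:3]
def ray(uv,K,E):
    R=E[:3,:3];o=-R.T@E[:3,3];w=R.T@np.linalg.inv(K)@[*uv,1.];return o,w/np.linalg.norm(w)
def plane(uv,K,E,z):
    o,w=ray(uv,K,E);return o+w*(z-o[2])/w[2]
def tri(a,b):  # two (o,w)
    A=sum(np.eye(3)-np.outer(w,w) for o,w in(a,b));r=sum((np.eye(3)-np.outer(w,w))@o for o,w in(a,b))
    X=np.linalg.solve(A,r);return X,[np.linalg.norm((np.eye(3)-np.outer(w,w))@(X-o)) for o,w in(a,b)]
def hsv(p): return cv2.cvtColor(p,cv2.COLOR_RGB2HSV)
E
python3 - <<'E'
from h import *
R={};
for n in("scene","top"):
    p,d,K,E=load(n+"0.npz");H=hsv(p);P=cloud(d,K,E);ok=d>0
    red=((H[...,0]<5)|(H[...,0]>175))&(H[...,1]>180)&(H[...,2]>120)
    box={"scene":(235,265,245,275),"top":(165,190,210,232)}[n]
    m=np.zeros_like(red);m[box[2]:box[3],box[0]:box[1]]=red[box[2]:box[3],box[0]:box[1]]
    v,u=np.nonzero(m);c=((u.min()+u.max())/2,(v.min()+v.max())/2);print(n,"knob",c,len(u),u.min(),u.max(),v.min(),v.max(),np.median(P[m],0))
    R[n,"k"]=ray(c,K,E)
    o=(H[...,0]>4)&(H[...,0]<16)&(H[...,1]>190)&(H[...,2]>150)
    box={"scene":(300,350,120,190),"top":(295,385,195,235)}[n]
    m=np.zeros_like(o);m[box[2]:box[3],box[0]:box[1]]=o[box[2]:box[3],box[0]:box[1]]
    Q=P[m&ok];Q=Q[Q[:,2]>120];print(n,"panel",m.sum(),len(Q),Q[:,2].max(),np.percentile(Q[:,2],[50,95]))
    t=Q[Q[:,2]>np.percentile(Q[:,2],95)-8] if n=="scene" else Q
    r=cv2.minAreaRect(t[:,:2].astype(np.float32));print(r,cv2.boxPoints(r).round(1).tolist())
    np.save(n+"_pm.npy",m)
    if n=="top":
        for nm,(lo,hi),reg in (("rim",(92,108),(130,265,120,240)),("rack",(34,50),(290,390,180,240))):
            mm=np.zeros_like(ok);mm[reg[2]:reg[3],reg[0]:reg[1]]=True
            mm&=ok&(P[...,2]>lo)&(P[...,2]<hi)
            if nm=="rim": wood=mm&(H[...,0]>10)&(H[...,0]<26)&(H[...,1]>60);mm=wood
            mm=mm.astype(np.uint8);
            if nm=="rack":mm=cv2.morphologyEx(mm,cv2.MORPH_OPEN,np.ones((3,3)))
            q=P[mm>0];r=cv2.minAreaRect(q[:,:2].astype(np.float32));print(nm,len(q),r,np.median(q[:,2]),cv2.boxPoints(r).round(1).tolist())
        big=cv2.resize(p[110:250,110:400],None,fx=2.75,fy=2.75,interpolation=cv2.INTER_CUBIC)
        cv2.imwrite("pics/topcrop.png",cv2.cvtColor(big,cv2.COLOR_RGB2BGR))
print(tri(R["scene","k"],R["top","k"]))
E
```

```text
scene knob (np.float64(249.0), np.float64(258.0)) 101 244 254 253 263 [516.25617691 249.06144733 155.53421041]
scene panel 141 110 142.34282479562572 [139.97041508 141.97555579]
((541.9259643554688, -177.2279052734375), (7.417456150054932, 135.3662872314453), 12.847931861877441) [[523.2999877929688, -112.0999984741211], [553.4000244140625, -244.0], [560.5999755859375, -242.39999389648438], [530.5, -110.4000015258789]]
top knob (np.float64(175.0), np.float64(222.5)) 34 172 178 220 225 [517.8865425  241.77588884 159.24644601]
top panel 39 39 144.66188019269381 [141.06428016 143.34297132]
((556.8179321289062, -237.447021484375), (7.017202854156494, 43.49102020263672), 12.3798828125) [[548.7000122070312, -217.0], [558.0999755859375, -259.3999938964844], [564.9000244140625, -257.8999938964844], [555.5999755859375, -215.5]]
rim 957 ((650.1885986328125, 201.78330993652344), (280.0697021484375, 200.4623260498047), 84.97319030761719) 101.03102625312758 [[538.0999755859375, 71.0999984741211], [737.7999877929688, 53.5], [762.2999877929688, 332.5], [562.5999755859375, 350.1000061035156]]
rack 446 ((545.4360961914062, -189.63015747070312), (42.23375701904297, 174.25804138183594), 12.9937162399292) 42.97927355474176 [[505.29998779296875, -109.5], [544.5, -279.29998779296875], [585.5999755859375, -269.79998779296875], [546.4000244140625, -100.0]]
(array([518.02291095, 244.6004066 , 150.2425524 ]), [np.float64(0.7970681371238467), np.float64(0.7970681371237722)])
```

View pics/topcrop.png

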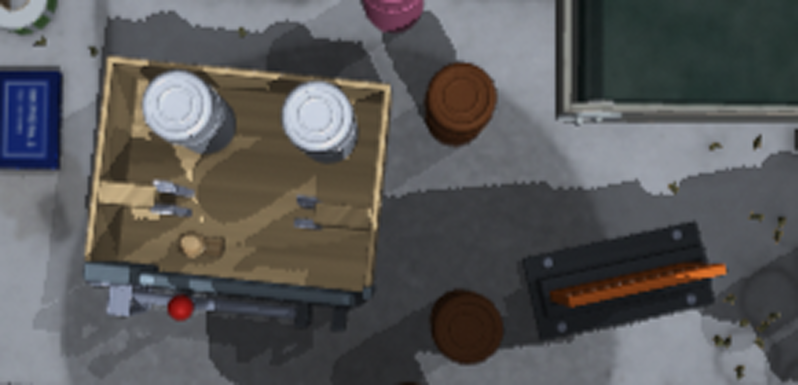

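Request:
servo_tool([
  [[0.9,0.9,0.4],1,0],
  [[0.9,0.9,0.4],1,0],
  [[0.9,0.9,0.4],1,0],
  [[0.9,0.9,0.4],1,0],
  [[0.9,0.9,0.4],1,0],
  [[0.9,0.9,0.4],1,0],
  [[0.9,0.9,0.4],1,0],
  [[0.9,0.9,0.4],1,0],
  [[0.9,0.9,0.4],1,0],
], newtons=40)

```text
t: 1.23
tool_pos: [426.6, -309.5, 350.7]
ee_rot: [0.865, 0.501, -0.0, -0.0]
ft_force: [1.4, -0.0, -0.6]
finger_gap: 1.001
finger_force: 0.0
```

Request:
servo_tool([
  [[0.3,1,0],0.55,0],
  [[0.3,1,0],0.55,0],
  [[0.3,1,0],0.55,0],
  [[0.3,1,0],0.55,0],
  [[0.3,1,0],0.55,0],
  [[0.3,1,0],0.55,0],
])

```text
t: 1.98
tool_pos: [517.1, -6.5, 350.7]
ee_rot: [0.736, 0.676, -0.0, -0.001]
ft_force: [0.3, -0.1, -0.4]
finger_gap: 1.0
finger_force: 0.0
```

Request:
servo_tool([
  [[0.2,0.6,0],0,0],
  [[0.2,0.6,0],0,0],
  [[0.2,0.6,0],0,0],
  [[0.2,0.6,0],0,0],
  [[0.2,0.6,0],0,0],
])

```text
t: 2.6
tool_pos: [577.2, 169.3, 350.7]
ee_rot: [0.738, 0.675, -0.001, -0.0]
ft_force: [0.3, -1.1, 0.4]
finger_gap: 0.996
finger_force: 0.0
```

```bash
cat > snap.py <<'E'
import sys,cv2,numpy as np
from rig import robot
n,out=sys.argv[1:3]
s=robot.sense();m=robot.camera_model(n);p,d=robot.get_image(n)
np.savez(out+".npz",p=p,d=d,K=m["mtx"],E=m["extrinsics"])
cv2.imwrite(f"pics/{out}.png",cv2.cvtColor(p,cv2.COLOR_RGB2BGR))
E=np.array(m["extrinsics"]);print(s["t"],s["tool_pos"].round(1),"cam",(-E[:3,:3].T@E[:3,3]).round(1),"look",E[2,:3].round(2))
E
python3 snap.py wrist w1
```

```text
2.6 [577.2 169.3 350.7] cam [583.7 235.  492.8] look [-0.02 -0.26 -0.96]
```

View pics/w1.png

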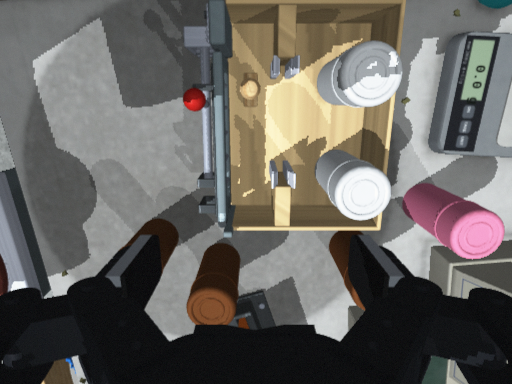

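Wrist view: knob at (194,99), the two channels at (285,67) and (283,172), bay rim between (222,3) and (403,3) down to (380,230), and the tins clear of the slot.

```bash
python3 - <<'E'
from h import *
p,d,K,E=load("w1.npz");H=hsv(p);P=cloud(d,K,E);ok=d>0
a=np.deg2rad(-5.0);X=np.array([np.cos(a),np.sin(a)]);Y=np.array([-X[1],X[0]]);O=np.array([645.4,202.2])
B=np.stack([(P[...,:2]-O)@X,(P[...,:2]-O)@Y,P[...,2]],-1)
# back and side rim from height
rim=ok&(np.abs(P[...,2]-101)<6)&(H[...,1]>60)
v,u=np.mgrid[:384,:512];rim&=(u>222)&(u<410)&(v<235)
for nm,m,ax in(("back",rim&(B[...,0]>85)&(B[...,0]<125)&(np.abs(B[...,1])<110),0),("right",rim&(B[...,1]<-120)&(B[...,1]>-160)&(np.abs(B[...,0])<80),1)):
    q=B[m];print(nm,len(q),np.percentile(q[:,ax],[2,50,98]).round(1),"z",np.median(q[:,2]).round(1),"slope",np.polyfit(q[:,1-ax],q[:,ax],1).round(4))
top=ok&(P[...,2]>98)&(P[...,2]<110)&(H[...,1]<70)
for nm,b in(("L",(262,308,45,90)),("R",(262,308,150,195))):
    m=np.zeros_like(ok);m[b[2]:b[3],b[0]:b[1]]=True;m&=top
    n,l,st,_=cv2.connectedComponentsWithStats(m.astype(np.uint8))
    for i in range(1,n):
        if st[i,4]>4: q=B[l==i];print(nm,st[i].tolist(),"x",q[:,0].min().round(1),q[:,0].mean().round(1),q[:,0].max().round(1),"y",q[:,1].min().round(1),q[:,1].max().round(1),"z",q[:,2].mean().round(1))
red=((H[...,0]<5)|(H[...,0]>175))&(H[...,1]>180)&(u>170)&(u<220)&(v>80)&(v<120)
c=(u[red].min()+u[red].max())/2,(v[red].min()+v[red].max())/2
q=load("scene0.npz");t=load("top0.npz");
for c2,f in(((249.,258.),q),((175.,222.5),t)):
    x,e=tri(ray(c,K,E),ray(c2,f[2],f[3]));print("knob",x.round(1),e[0].round(1),"bay",((x[:2]-O)@X).round(1),((x[:2]-O)@Y).round(1))
cv2.imwrite("pics/w1c.png",cv2.cvtColor(cv2.resize(p[0:240,180:412],None,fx=2.5,fy=2.5,interpolation=cv2.INTER_CUBIC),cv2.COLOR_RGB2BGR))
E
```

```text
back 570 [ 99.  101.2 104.4] z 99.3 slope [3.000000e-04 1.013499e+02]
right 693 [-140.2 -135.8 -121.4] z 99.4 slope [-2.220000e-02 -1.349674e+02]
L [273, 56, 6, 18, 85] x -43.1 -40.7 -36.9 y 59.5 78.3 z 102.2
L [293, 56, 7, 18, 94] x -19.4 -15.1 -12.3 y 59.4 78.6 z 102.0
R [272, 173, 4, 16, 58] x -42.4 -40.4 -38.0 y -80.0 -60.8 z 102.2
R [290, 173, 6, 16, 72] x -18.7 -15.0 -12.5 y -80.3 -61.0 z 101.9
R [276, 188, 10, 7, 52] x -36.8 -31.9 -24.8 y -89.6 -80.7 z 99.8
knob [519.9 243.2 148.1] 0.1 bay -128.6 29.9
knob [518.5 244.1 147. ] 1.6 bay -130.1 30.7
```

View pics/w1c.png

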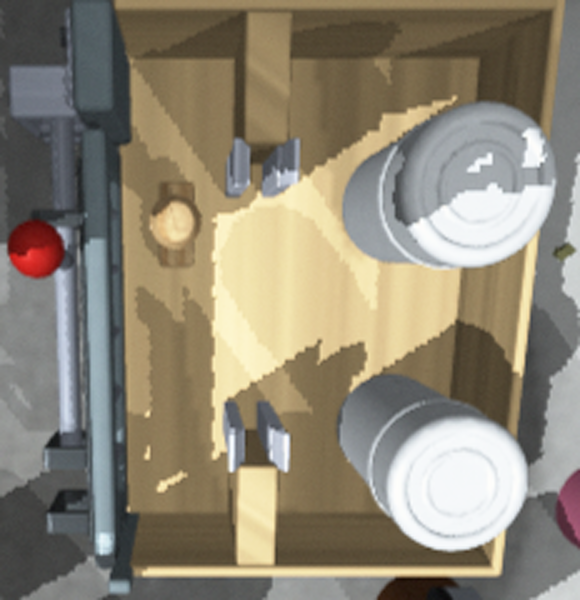

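The crop confirms channel pairs at (265,165) and (257,435), the knob at (36,249), and nothing in the slot. The measured slot centre is (617.6, 203.8), yaw -5°; the knob is (519.5, 243.5, 147.5), which agrees with the given bay geometry.

Request:
servo_tool([
  [[-0.1,-1,0],0.4,0],
  [[-0.1,-1,0],0.4,0],
  [[-0.1,-1,0],0.4,0],
  [[-0.1,-1,0],0.4,0],
  [[-0.1,-1,0],0.4,0],
])

```text
t: 3.28
tool_pos: [545.4, -133.1, 351.9]
ee_rot: [0.624, 0.781, -0.0, 0.001]
ft_force: [0.8, 0.1, -1.2]
finger_gap: 0.998
finger_force: 0.0
```

Request:
servo_tool([
  [[0,-0.28,-0.1],0,0],
  [[0,-0.28,-0.1],0,0],
  [[0,-0.28,-0.1],0,0],
  [[0,-0.28,-0.1],0,0],
])

```text
t: 3.78
tool_pos: [546.8, -212.6, 322.2]
ee_rot: [0.623, 0.782, 0.0, 0.0]
ft_force: [-0.3, 0.7, 0.4]
finger_gap: 0.997
finger_force: 0.0
```

```bash
python3 snap.py wrist w2; python3 - <<'E'
from h import *
p,d,K,E=load("w2.npz");H=hsv(p);P=cloud(d,K,E)
o=(H[...,0]>4)&(H[...,0]<18)&(H[...,1]>180)&(H[...,2]>90)&(d>0)
q=P[o];print(len(q),np.percentile(q[:,2],[5,50,95,99]))
t=P[o&(P[...,2]>136)&(P[...,2]<146)];r=cv2.minAreaRect(t[:,:2].astype(np.float32));print(len(t),r,cv2.boxPoints(r).round(1).tolist(),t[:,2].mean())
E
```

```text
3.775 [ 546.8 -212.6  322.2] cam [ 532.3 -148.4  464.4] look [ 0.06 -0.26 -0.96]
1285 [138.23034391 139.5922287  140.82078947 141.27946933]
1276 ((609.826416015625, -104.55213928222656), (310.00482177734375, 118.14942932128906), 52.2918586730957) [[468.29998779296875, -191.0], [561.7999877929688, -263.29998779296875], [751.4000244140625, -18.100000381469727], [657.9000244140625, 54.20000076293945]] 139.58081900199204
```

View pics/w2.png

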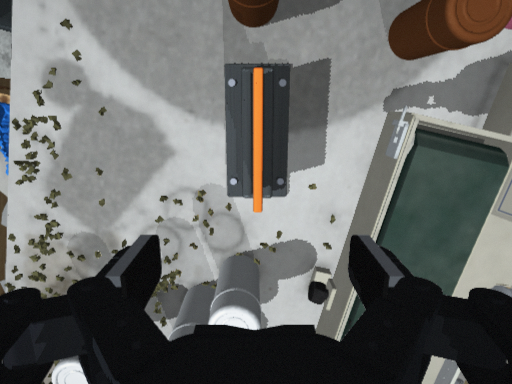

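The panel's top edge is at columns 253-263, rows 67-212, standing in its rack; a white decoy tin stands at (237,290).

```bash
python3 - <<'E'
from h import *
p,d,K,E=load("w2.npz");H=hsv(p);P=cloud(d,K,E)
o=(H[...,0]>4)&(H[...,0]<18)&(H[...,1]>180)&(H[...,2]>90)&(d>0)
b=np.zeros_like(o);b[55:225,235:280]=True
t=P[o&b&(P[...,2]>134)&(P[...,2]<146)];r=cv2.minAreaRect(t[:,:2].astype(np.float32));print(len(t),r,t[:,2].mean(),t.mean(0))
v,u=np.nonzero(o&b);r2=cv2.minAreaRect(np.c_[u,v].astype(np.float32));bp=cv2.boxPoints(r2)
c=r2[0];print("plane140",plane(c,K,E,140.));bw=np.array([plane(x,K,E,140.)[:2] for x in bp]);print(bw.round(1))
# triangulate ends: wrist vs scene
ps,ds,Ks,Es=load("scene0.npz");m=np.load("scene_pm.npy");vs,us=np.nonzero(m)
for nm,z in(("wristtop",(u[v<70].mean(),v.min())),("wristbot",(u[v>208].mean(),v.max()))):
  print(nm,z,plane(z,K,E,140.).round(1))
Q=plane((u[v>208].mean(),v.max()),K,E,140.)
k=vs.argmin();print("scene top px",us[k],vs[k])
print("tri far end",tri(ray((us[vs<=vs.min()+1].mean(),vs.min()),Ks,Es),ray((u[v>208].mean(),v.max()),K,E)))
w=P[(d>0)&(P[...,2]>100)&(P[...,2]<160)&(np.abs(P[...,0]-560)<60)&(P[...,1]<-265)];print("tin near",w.mean(0),w.min(0),w.max(0))
E
```

```text
1266 ((545.8694458007812, -188.4943084716797), (8.618499755859375, 147.62554931640625), 12.951903343200684) 139.6019558014621 [ 544.59230818 -184.1891245   139.6019558 ]
plane140 [ 544.53345053 -183.56080776  140.        ]
[[ 525.  -116.8]
 [ 532.5 -115. ]
 [ 566.6 -258.9]
 [ 558.1 -260.8]]
wristtop (np.float64(258.0), np.int64(67)) [ 528.7 -115.9  140. ]
wristbot (np.float64(257.1818181818182), np.int64(211)) [ 561.5 -260.1  140. ]
scene top px 334 134
tri far end (array([ 562.62108758, -265.19558203,  125.26409411]), [np.float64(0.1947252036782642), np.float64(0.19472520367831103)])
tin near [ 561.18530771 -402.29251532  125.45748494] [ 500.06345663 -460.64192326  100.15964585] [ 602.80931281 -384.09000266  140.34075657]
```

Request:
servo_tool([
  [[-0.006,0.084,-0.2],0,0],
  [[-0.006,0.084,-0.4],0,0],
  [[-0.006,0.084,-0.6],0,0],
  [[-0.006,0.084,-0.68],0,0],
  [[-0.006,0.084,-0.718],0,0],
  [[-0.006,0.084,-0.718],0,0.3],
  [[-0.006,0.084,-0.718],0,0.6],
  [[-0.006,0.084,-0.718],0,1],
  [[-0.006,0.084,-0.718],0,1],
  [[-0.006,0.084,-0.718],0,1],
  [[-0.006,0.084,-0.718],0,1],
  [[-0.006,0.084,-0.718],0,1],
], newtons=60)

```text
t: 5.32
tool_pos: [545.6, -188.2, 106.7]
ee_rot: [0.623, 0.782, 0.0, 0.001]
ft_force: [0.0, 0.3, 5.3]
finger_gap: 0.106
finger_force: 59.4
```

Request:
servo_tool([
  [[0,0,0.1],0,1],
  [[0,0,0.2],0,1],
  [[0,0,0.4],0,1],
  [[0,0,0.57],0,1],
  [[0,0,0.57],0,1],
  [[0.12,0.15,0.57],-0.05,1],
  [[0.15,0.3,0.57],-0.15,1],
  [[0.18,0.5,0.57],-0.25,1],
  [[0.21,0.7,0.57],-0.35,1],
  [[0.24,0.9,0.57],-0.4,1],
  [[0.24,1,0.57],-0.4,1],
])

```text
t: 6.7
tool_pos: [616.7, 115.2, 274.8]
ee_rot: [0.737, 0.676, -0.001, -0.001]
ft_force: [-0.3, -0.4, -2.0]
finger_gap: 0.108
finger_force: 59.5
```

Request:
servo_tool([
  [[0,0.1,0],0,1],
  [[0,0.2,0],0,1],
  [[0,0.27,0],0,1],
  [[0,0.306,0],0,1],
  [[0,0.306,0],0,1],
  [[0,0.306,-0.15],0,1],
  [[0,0.306,-0.19],0,1],
  [[0,0.306,-0.19],0,1],
  [[0,0.306,-0.19],0,1],
])

```text
t: 7.82
tool_pos: [617.9, 203.6, 221.8]
ee_rot: [0.738, 0.675, 0.001, 0.001]
ft_force: [-0.3, 0.9, -1.7]
finger_gap: 0.115
finger_force: 59.4
```

```bash
python3 snap.py top t2; python3 snap.py wrist w3;python3 snap.py scene s3; python3 - <<'E'
import cv2,numpy as np
a=cv2.imread("pics/w3.png")[0:240,150:420];b=cv2.imread("pics/s3.png")[150:350,90:330];c=cv2.imread("pics/t2.png")[120:240,130:270]
f=lambda i:cv2.resize(i,(400,int(400*i.shape[0]/i.shape[1])),interpolation=cv2.INTER_CUBIC)
A,B,C=f(a),f(b),f(c);r=np.zeros((600,800,3),np.uint8)
r[:A.shape[0],:400]=A[:600];r[:B.shape[0],400:]=B;k=600-B.shape[0];C=C[:k];r[B.shape[0]:B.shape[0]+C.shape[0],400:]=C;cv2.imwrite("pics/comb.png",r)
E
```

```text
7.825 [617.9 203.6 221.8] cam [ 572.7   35.1 1051.6] look [ 0.04  0.01 -1.  ]
7.875 [618.  203.8 221.9] cam [623.9 269.3 364.1] look [-0.02 -0.26 -0.97]
7.925 [618.  203.8 221.7] cam [209.1 775.6 786.4] look [ 0.37 -0.69 -0.62]
```

View pics/comb.png

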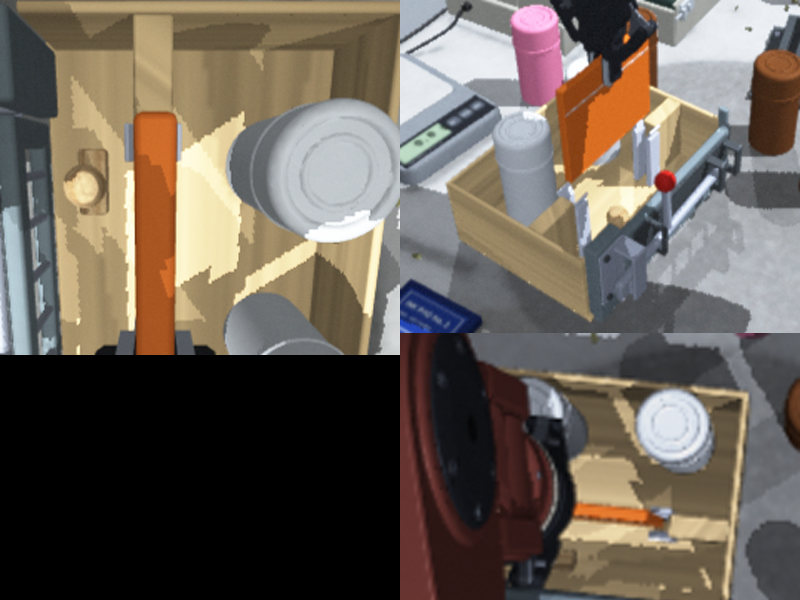

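The wrist part shows the panel's edge (columns 135-176) centred over the left channel (125-182). The scene part shows it upright above the channels, and in the top part its right end (665,520) lies over the right channel.

```bash
python3 - <<'E'
from h import *
a=np.deg2rad(-5.0);X=np.array([np.cos(a),np.sin(a)]);Y=np.array([-X[1],X[0]]);S=np.array([617.6,203.8])
f=lambda P:np.stack([(P[...,:2]-S)@X,(P[...,:2]-S)@Y,P[...,2]],-1)
for n,b in(("w3",(230,280,60,240)),("s3",(170,260,150,270)),("t2",(180,250,160,230))):
    p,d,K,E=load(n+".npz");H=hsv(p);B=f(cloud(d,K,E))
    o=(H[...,0]>4)&(H[...,0]<18)&(H[...,1]>180)&(H[...,2]>90)&(d>0);m=np.zeros_like(o);m[b[2]:b[3],b[0]:b[1]]=True;o&=m
    o=cv2.erode(o.astype(np.uint8),np.ones((2,2)))>0
    q=B[o];q=q[np.abs(q[:,0])<25];print(n,len(q),"x",np.percentile(q[:,0],[1,50,99]).round(1),"y",np.percentile(q[:,1],[.5,99.5]).round(1),"z",np.percentile(q[:,2],[1,50,99]).round(1))
    if n=="s3":
        A=np.c_[q[:,1],q[:,2]-180,np.ones(len(q))];print("plane x=ay+bz+c",np.linalg.lstsq(A,q[:,0],rcond=None)[0].round(4))
        for lo in range(125,250,20):
            r=q[(q[:,2]>lo)&(q[:,2]<lo+20)];print(lo,np.percentile(r[:,1],[1,99]).round(1),r[:,0].mean().round(1))
    if n=="w3":
        r=q[q[:,2]>q[:,2].max()-8];print("top x slope",np.polyfit(r[:,1],r[:,0],1).round(4))
        t=(d>0)&(np.abs(B[...,2]-102)<5)&(H[...,1]<70)&(np.abs(B[...,0])<22)&(B[...,1]>40)&(B[...,1]<90);print("chan",t.sum(),np.percentile(B[t][:,0],[1,99]),np.percentile(B[t][:,1],[1,99]))
E
```

```text
w3 4122 x [-3.5  1.1  5.5] y [16.  73.6] z [253.2 254.7 256.1]
top x slope [6.000e-04 9.605e-01]
chan 230 [-15.13309149  15.48729738] [60.35892678 79.5883828 ]
s3 2268 x [-5.8 -4.   0.8] y [-72.6  76.5] z [127.6 182.5 255.7]
plane x=ay+bz+c [ 6.8000e-03  1.5000e-03 -3.9491e+00]
125 [-72.5  75.8] -3.9
145 [-68.8  76. ] -3.9
165 [-72.   75.9] -4.0
185 [-73.3  76. ] -4.0
205 [-69.5  76.4] -3.8
225 [-69.2  75.8] -3.7
245 [-35.8  75.7] -3.3
t2 88 x [-4.4 -1.   2.7] y [-75.1 -20.6] z [150.4 256.1 259. ]
```

Request:
servo_tool([
  [[-0.003,0,-0.03],0,1],
  [[-0.003,0,-0.06],0,1],
  [[-0.003,0,-0.09],0,1],
  [[-0.003,0,-0.12],0,1],
  [[-0.003,0,-0.15],0,1],
])

```text
t: 8.6
tool_pos: [616.2, 203.9, 174.1]
ee_rot: [0.738, 0.675, -0.0, -0.0]
ft_force: [-0.0, 0.5, -1.8]
finger_gap: 0.109
finger_force: 59.6
```

Request:
servo_tool([
  [[0,0,-0.04],0,1],
  [[0,0,-0.08],0,1],
  [[0,0,-0.12],0,1],
  [[0,0,-0.16],0,1],
  [[0,0,-0.19],0,1],
  [[0,0,-0.21],0,1],
  [[0,0,-0.22],0,1],
  [[0,0,-0.22],0,1],
])

```text
t: 9.6
tool_pos: [616.4, 203.9, 109.0]
ee_rot: [0.738, 0.675, 0.0, 0.0]
ft_force: [-0.4, 0.1, -0.7]
finger_gap: 0.109
finger_force: 59.6
```

Request:
servo_tool([
  [[0,0,-0.006],0,1],
  [[0,0,-0.012],0,1],
  [[0,0,-0.016],0,1],
  [[0,0,-0.016],0,1],
])

```text
t: 10.1
tool_pos: [617.1, 203.9, 106.7]
ee_rot: [0.738, 0.675, 0.001, 0.001]
ft_force: [-4.3, -1.8, 12.4]
finger_gap: 0.107
finger_force: 61.6
```

Request:
servo_tool([
  [[0,0,0],0,0.8],
  [[0,0,0],0,0.6],
  [[0,0,0],0,0.5],
  [[0,0,0],0,0.5],
  [[0,0,0.1],0,0.5],
  [[0,0,0.3],0,0.5],
  [[0,0,0.4],0,0.5],
  [[0,0,0.4],0,0.5],
  [[0,0,0.4],0,0.5],
])

```text
t: 11.22
tool_pos: [616.1, 203.8, 223.1]
ee_rot: [0.738, 0.675, -0.0, -0.0]
ft_force: [0.2, -0.3, -1.0]
finger_gap: 0.498
finger_force: 0.0
```

```bash
python3 snap.py scene s4; python3 snap.py wrist w4; python3 - <<'E'
from h import *
a=np.deg2rad(-5.0);X=np.array([np.cos(a),np.sin(a)]);Y=np.array([-X[1],X[0]]);S=np.array([617.6,203.8])
f=lambda P:np.stack([(P[...,:2]-S)@X,(P[...,:2]-S)@Y,P[...,2]],-1)
for n,b in(("w4",(200,310,0,300)),("s4",(130,300,170,320))):
    p,d,K,E=load(n+".npz");H=hsv(p);B=f(cloud(d,K,E))
    o=(H[...,0]>4)&(H[...,0]<18)&(H[...,1]>180)&(H[...,2]>90)&(d>0);m=np.zeros_like(o);m[b[2]:b[3],b[0]:b[1]]=True;o&=m
    q=B[o];q=q[np.abs(q[:,0])<25];print(n,len(q),"x",np.percentile(q[:,0],[1,50,99]).round(1),"y",np.percentile(q[:,1],[.5,99.5]).round(1),"z",np.percentile(q[:,2],[1,50,90,99]).round(1))
E
```

```text
11.225 [616.1 203.8 223.1] cam [209.1 775.6 786.4] look [ 0.37 -0.69 -0.62]
11.275 [615.8 203.8 222.5] cam [622.3 269.5 364.7] look [-0.02 -0.26 -0.96]
w4 1466 x [-4.2  2.   5. ] y [-72.9  74.2] z [137.6 139.5 140.3 141.1]
s4 1732 x [-6.8 -4.7  2.1] y [-70.2  76.3] z [ 14.9  90.6 135.  141.3]
```

View pics/s4.png

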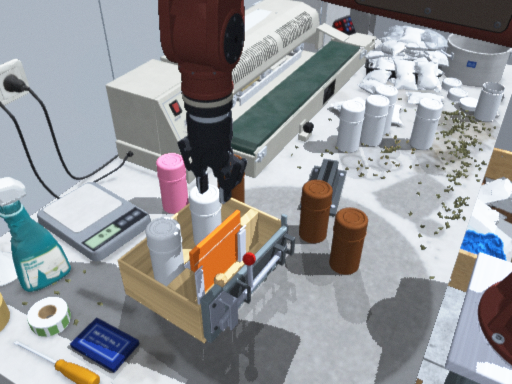

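The panel stands home with its top at 140 mm, both tins stand, and the gate is shut with the knob at (249,259).

Request:
servo_tool([
  [[-0.12,0.05,0],0,0.4],
  [[-0.323,0.132,0],0,0.4],
  [[-0.323,0.132,0],0,0.4],
  [[-0.323,0.132,-0.15],0,0.4],
  [[-0.323,0.132,-0.28],0,0.4],
  [[-0.323,0.132,-0.323],0,0.4],
  [[-0.323,0.132,-0.323],0,0.4],
  [[-0.323,0.132,-0.323],0,1],
  [[-0.323,0.132,-0.323],0,1],
  [[-0.323,0.132,-0.323],0,1],
  [[-0.323,0.132,-0.323],0,1],
], newtons=60)

```text
t: 12.7
tool_pos: [520.0, 243.7, 128.1]
ee_rot: [0.738, 0.675, 0.001, 0.0]
ft_force: [0.7, 0.7, 4.4]
finger_gap: 0.244
finger_force: 58.6
```

Request:
servo_tool([
  [[0,0,0],0,0.4],
  [[0,0,0],0,0.4],
  [[0,0,-0.015],0,0.4],
  [[0,0,-0.015],0,0.4],
  [[0,0,-0.015],0,1],
  [[0,0,-0.015],0,1],
  [[0,0,-0.015],0,1],
  [[0,0,-0.015],0,1],
])

```text
t: 13.7
tool_pos: [519.5, 243.5, 122.8]
ee_rot: [0.738, 0.675, 0.0, 0.0]
ft_force: [0.0, 0.2, 0.6]
finger_gap: 0.244
finger_force: 58.5
```

```bash
python3 snap.py wrist w5; python3 snap.py scene s5; python3 - <<'E'
import cv2,numpy as np
a=cv2.imread("pics/w5.png")[60:384,100:450];b=cv2.imread("pics/s5.png")[200:310,190:310]
r=np.zeros((400,800,3),np.uint8);A=cv2.resize(a,(400,370));B=cv2.resize(b,(400,367),interpolation=cv2.INTER_CUBIC);r[:370,:400]=A;r[:367,400:]=B;cv2.imwrite("pics/comb2.png",r)
E
```

```text
13.7 [519.5 243.5 122.8] cam [525.6 309.1 265. ] look [-0.02 -0.26 -0.97]
13.75 [519.5 243.5 122.8] cam [209.1 775.6 786.4] look [ 0.37 -0.69 -0.62]
```

View pics/comb2.png

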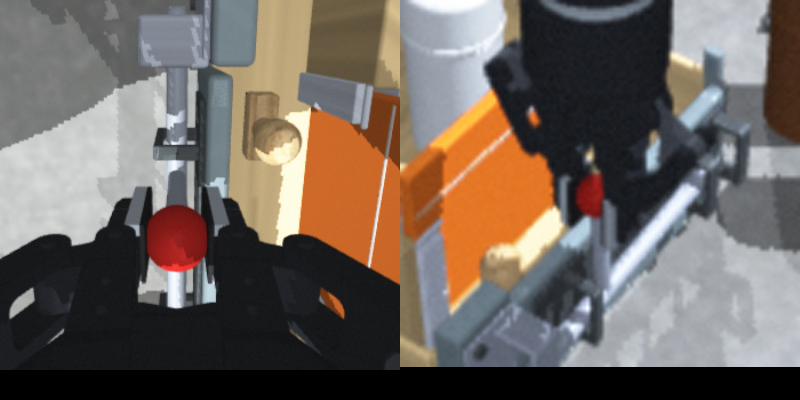

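The ball sits squarely between the pads (left part, (178,238)) and the gate is shut. Now I lift the bolt.

Request:
servo_tool([
  [[0,0,0.012],0,1],
  [[0,0,0.024],0,1],
  [[0,0,0.036],0,1],
  [[0,0,0.042],0,1],
  [[0,0,0.042],0,1],
  [[0,0,0.042],0,1],
])

```text
t: 14.55
tool_pos: [517.5, 239.0, 131.0]
ee_rot: [0.739, 0.674, -0.006, 0.001]
ft_force: [2.4, -20.7, -22.2]
finger_gap: 0.248
finger_force: 59.6
```

```bash
python3 snap.py scene s6; python3 - <<'E'
from h import *
p,d,K,E=load("s6.npz");q=load("s5.npz")
for f in(load("scene0.npz"),q,(p,d,K,E)):
    H=hsv(f[0]);m=((H[...,0]<5)|(H[...,0]>175))&(H[...,1]>180)&(H[...,2]>90);b=np.zeros_like(m);b[235:280,235:270]=True;v,u=np.nonzero(m&b)
    print(len(u),u.min(),u.max(),v.min(),v.max(),plane((u.mean(),v.mean()),f[2],f[3],147.))
E
```

```text
14.55 [517.5 239.  131. ] cam [209.1 775.6 786.4] look [ 0.37 -0.69 -0.62]
116 243 254 253 264 [519.960668   243.91341729 147.        ]
73 243 250 253 264 [523.58189714 244.788464   147.        ]
78 245 252 248 259 [526.44084416 233.21822596 147.        ]
```

Request:
servo_tool([
  [[-0.001,-0.01,0],0,1],
  [[-0.002,-0.02,0],0,1],
  [[-0.002,-0.027,0],0,1],
  [[-0.002,-0.027,0],0,1],
])

```text
t: 15.1
tool_pos: [518.5, 235.1, 134.9]
ee_rot: [0.738, 0.675, -0.001, -0.0]
ft_force: [-0.7, -3.6, -8.6]
finger_gap: 0.248
finger_force: 60.7
```

Request:
servo_tool([
  [[-0.001,-0.012,0.002],0,1],
  [[-0.002,-0.024,0.002],0,1],
  [[-0.003,-0.036,0.002],0,1],
  [[-0.004,-0.048,0.002],0,1],
  [[-0.004,-0.048,0.002],0,1],
])

```text
t: 15.72
tool_pos: [517.6, 220.6, 135.9]
ee_rot: [0.738, 0.675, -0.0, 0.0]
ft_force: [0.5, -0.4, -6.1]
finger_gap: 0.249
finger_force: 60.9
```

Moving freely; I continue the draw.

Request:
servo_tool([
  [[-0.002,-0.025,0],0,1],
  [[-0.004,-0.05,0],0,1],
  [[-0.007,-0.075,0],0,1],
  [[-0.009,-0.1,0],0,1],
  [[-0.009,-0.1,0],0,1],
  [[-0.009,-0.1,0],0,1],
])

```text
t: 16.48
tool_pos: [514.9, 190.8, 135.8]
ee_rot: [0.738, 0.675, -0.0, 0.0]
ft_force: [0.2, -1.8, -6.4]
finger_gap: 0.243
finger_force: 60.9
```

```bash
python3 snap.py scene s7; python3 snap.py wrist w7; python3 - <<'E'
import cv2,numpy as np
a=cv2.imread("pics/w7.png")[0:384,100:450];b=cv2.imread("pics/s7.png")[200:330,180:310]
r=np.zeros((420,800,3),np.uint8);A=cv2.resize(a,(383,420));B=cv2.resize(b,(400,400),interpolation=cv2.INTER_CUBIC);r[:,:383]=A;r[:400,400:]=B;cv2.imwrite("pics/comb3.png",r)
E
```

```text
16.475 [514.9 190.8 135.8] cam [209.1 775.6 786.4] look [ 0.37 -0.69 -0.62]
16.525 [514.9 190.9 135.8] cam [521.1 256.6 278. ] look [-0.02 -0.26 -0.96]
```

View pics/comb3.png

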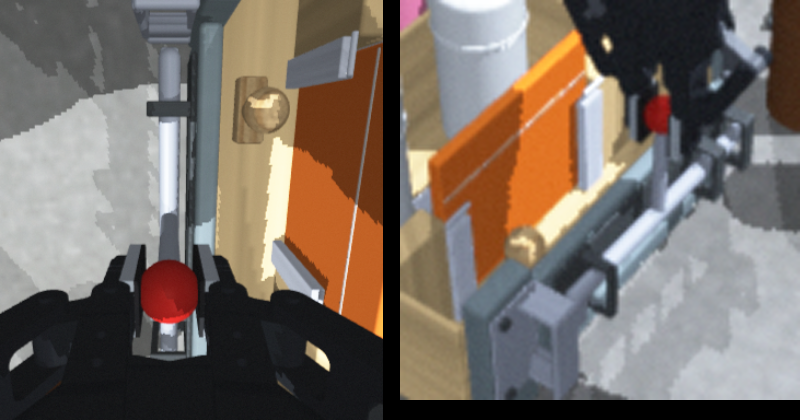

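The knob sits squarely in the pads at (168,290) left, and the bolt has come back about 44 mm with the gate still shut. I add a little draw and start the swing.

Request:
servo_tool([
  [[-0.001,-0.007,0],0,1],
  [[-0.001,-0.007,0],0,1],
  [[-0.016,-0.009,0],0.055,1],
  [[-0.033,-0.011,0],0.11,1],
  [[-0.048,-0.014,0],0.165,1],
  [[-0.048,-0.014,0],0.165,1],
])

```text
t: 17.32
tool_pos: [500.7, 186.8, 136.1]
ee_rot: [0.693, 0.721, 0.0, 0.0]
ft_force: [1.4, -0.3, -5.8]
finger_gap: 0.246
finger_force: 60.8
```

Request:
servo_tool([
  [[-0.026,-0.008,0],0.095,1],
  [[-0.051,-0.018,0],0.19,1],
  [[-0.076,-0.029,0],0.285,1],
  [[-0.1,-0.042,0],0.39,1],
  [[-0.1,-0.042,0],0.39,1],
  [[-0.1,-0.042,0],0.39,1],
  [[-0.1,-0.042,0],0.39,1],
])

```text
t: 18.2
tool_pos: [470.9, 174.4, 136.0]
ee_rot: [0.575, 0.818, 0.0, 0.0]
ft_force: [1.6, 1.8, -5.1]
finger_gap: 0.246
finger_force: 60.9
```

```bash
python3 snap.py scene s8; python3 -c "
from rig import robot;s=robot.sense();print(s['ft_force'],s['finger_force'],s['qvel'])"
```

```text
18.2 [470.9 174.4 136. ] cam [209.1 775.6 786.4] look [ 0.37 -0.69 -0.62]
[ 1.64206706  1.85071264 -4.62237265] 60.9142005443573 [-0.00139158 -0.00171476 -0.00405013  0.00111688 -0.00147036 -0.00636781]
```

View pics/s8.png

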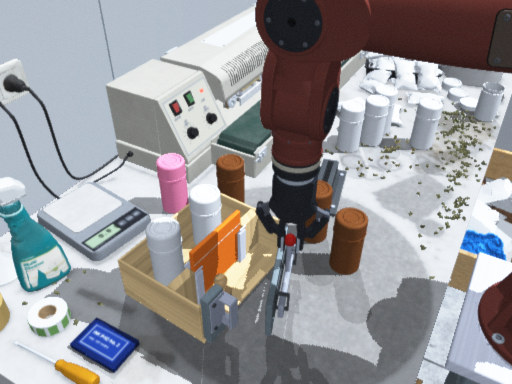

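The gate stands open (its free end at about (272,322)), the knob is held at (289,240), the panel is home and both tins are standing. The knob position gives about 25°, so I am handing in.

```bash
python3 -c "
from rig import robot;print(robot.close_job())"
```

```text
the job is handed in; nothing more can be done
None
```

I handed the job in at about 18 s: the panel is home in the slot and released, the bolt is lifted and drawn, and the gripper holds the knob with the gate about 25° open and both tins standing; no verdict came back.

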